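# Rotate the carton stock into the display rack

### The job

Restock the display rack so that the oldest stock sells first. First bring the one carton that is left in the rack's rearmost pocket forward into its front pocket (at the ticket rail); then fill the pockets behind it with the three new cartons from the stock tray, one at a time, starting with the carton at the tray's knob end and keeping their order, so that the one nearest the knob stands directly behind the old one and the one farthest from the knob stands at the very back. Keep the cartons upright, stand each fully down in its own pocket, and leave the date stamp, the marker and the tape roll where they are.

Things in the scene. Friction and masses are not known exactly. Their poses are not given: they have to be found in the camera images.
- display_rack: fixed pale wood rack, 182x88 mm, origin under the middle of its row of 4 open pockets along x. Front (-x end): 32 mm board with sloping metal ticket rail; back (+x): 72 mm board. Pocket centres x = -60 (front), -20, +20, +60 mm (rearmost), y = 0; each 36 (x) by 74 (y) mm clear, floor 8 mm up; dividers 4 mm thick, tops 40 mm up, side rails 26 mm. At the start only the rearmost is filled.
- stock_tray: fixed plywood tray, 130 mm long (x) plus knob, 88 mm wide, origin under its centre (knob left out), row of 3 open pockets along x. A brass knob sticks out 22 mm at its front (-x end). Pocket centres x = -40 (knob end), 0, +40 mm (far end), y = 0; each 36 by 74 mm clear, floor 8 mm up; dividers and end boards 40 mm high, side rails 30 mm. Starts with a new carton in each pocket, in any order.
- last_carton: loose upright carton of dark card with a pale printed face; origin at the centre of its underside, z up, x across its thickness, y along its width; it stands in a pocket with its x along the rack's x. 26 x 62 x 98 mm (x, y, height), about 0.11 kg. The old carton: alone in the display rack at the start.
- tall_carton: loose upright carton of dark card with a pale printed face; origin at the centre of its underside, z up, x across its thickness, y along its width; it stands in a pocket with its x along the rack's x. 26 x 62 x 98 mm (x, y, height), about 0.11 kg. The tallest of the three new cartons in the stock tray.
- short_carton_a: loose upright carton of dark card with a pale printed face; origin at the centre of its underside, z up, x across its thickness, y along its width; it stands in a pocket with its x along the rack's x. 24 x 58 x 85 mm (x, y, height), about 0.11 kg. One of the two shorter new cartons in the stock tray.
- short_carton_b: loose upright carton of dark card with a pale printed face; origin at the centre of its underside, z up, x across its thickness, y along its width; it stands in a pocket with its x along the rack's x. 24 x 58 x 85 mm (x, y, height), about 0.11 kg. The other of the two shorter new cartons; looks the same as short_carton_a.
- date_stamp: bystander: loose date stamp with a black handle and wooden block, 30 x 50 x 70 mm, standing behind the work; origin at the centre of its underside
- marker: bystander: loose red and white marker lying to the left of the work, 17 x 135 x 16 mm, long along its y; origin at the centre of its underside
- tape_roll: bystander: loose roll of tape lying flat to the right of the work, 92 mm across, 48 mm high; origin at the centre of its underside. Just beyond it stands a fixed dark carrier bag (not listed), 0.5 m high; its nearest corner is 0.65 m from the base axis, 47 degrees to the right, so draw the arm in before swinging across from the start pose
Not all that is in view belongs to the job. Leave any pink look-alike of the last_carton alone.

How it is judged (in metres and radians):
On the way, in this order (a step that is already met when the one before it is completed fails the run):
1. the old carton stands in the front pocket of the display rack, while the three new cartons still stand in the stock tray (x of last_carton in the frame of display_rack between -0.071 and -0.049 m and y of last_carton in the frame of display_rack between -0.012 and 0.012 m and z of last_carton in the frame of display_rack below 0.014 m and angle between last_carton's own z axis and vertical below 0.14 rad and ((x of tall_carton in the frame of stock_tray between -0.051 and -0.029 m and y of tall_carton in the frame of stock_tray between -0.012 and 0.012 m and z of tall_carton in the frame of stock_tray below 0.014 m and angle between tall_carton's own z axis and vertical below 0.14 rad) or (x of short_carton_a in the frame of stock_tray between -0.051 and -0.029 m and y of short_carton_a in the frame of stock_tray between -0.012 and 0.012 m and z of short_carton_a in the frame of stock_tray below 0.014 m and angle between short_carton_a's own z axis and vertical below 0.14 rad) or (x of short_carton_b in the frame of stock_tray between -0.051 and -0.029 m and y of short_carton_b in the frame of stock_tray between -0.012 and 0.012 m and z of short_carton_b in the frame of stock_tray below 0.014 m and angle between short_carton_b's own z axis and vertical below 0.14 rad)) and ((x of tall_carton in the frame of stock_tray between -0.011 and 0.011 m and y of tall_carton in the frame of stock_tray between -0.012 and 0.012 m and z of tall_carton in the frame of stock_tray below 0.014 m and angle between tall_carton's own z axis and vertical below 0.14 rad) or (x of short_carton_a in the frame of stock_tray between -0.011 and 0.011 m and y of short_carton_a in the frame of stock_tray between -0.012 and 0.012 m and z of short_carton_a in the frame of stock_tray below 0.014 m and angle between short_carton_a's own z axis and vertical below 0.14 rad) or (x of short_carton_b in the frame of stock_tray between -0.011 and 0.011 m and y of short_carton_b in the frame of stock_tray between -0.012 and 0.012 m and z of short_carton_b in the frame of stock_tray below 0.014 m and angle between short_carton_b's own z axis and vertical below 0.14 rad)) and ((x of tall_carton in the frame of stock_tray between 0.029 and 0.051 m and y of tall_carton in the frame of stock_tray between -0.012 and 0.012 m and z of tall_carton in the frame of stock_tray below 0.014 m and angle between tall_carton's own z axis and vertical below 0.14 rad) or (x of short_carton_a in the frame of stock_tray between 0.029 and 0.051 m and y of short_carton_a in the frame of stock_tray between -0.012 and 0.012 m and z of short_carton_a in the frame of stock_tray below 0.014 m and angle between short_carton_a's own z axis and vertical below 0.14 rad) or (x of short_carton_b in the frame of stock_tray between 0.029 and 0.051 m and y of short_carton_b in the frame of stock_tray between -0.012 and 0.012 m and z of short_carton_b in the frame of stock_tray below 0.014 m and angle between short_carton_b's own z axis and vertical below 0.14 rad))), for 0.2 s.
2. the new carton from the tray's knob end stands in the second pocket, while the middle and far tray pockets are still filled (x of last_carton in the frame of display_rack between -0.071 and -0.049 m and y of last_carton in the frame of display_rack between -0.012 and 0.012 m and z of last_carton in the frame of display_rack below 0.014 m and angle between last_carton's own z axis and vertical below 0.14 rad and ((x of tall_carton in the frame of display_rack between -0.031 and -0.009 m and y of tall_carton in the frame of display_rack between -0.012 and 0.012 m and z of tall_carton in the frame of display_rack below 0.014 m and angle between tall_carton's own z axis and vertical below 0.14 rad) or (x of short_carton_a in the frame of display_rack between -0.031 and -0.009 m and y of short_carton_a in the frame of display_rack between -0.012 and 0.012 m and z of short_carton_a in the frame of display_rack below 0.014 m and angle between short_carton_a's own z axis and vertical below 0.14 rad) or (x of short_carton_b in the frame of display_rack between -0.031 and -0.009 m and y of short_carton_b in the frame of display_rack between -0.012 and 0.012 m and z of short_carton_b in the frame of display_rack below 0.014 m and angle between short_carton_b's own z axis and vertical below 0.14 rad)) and ((x of tall_carton in the frame of stock_tray between -0.011 and 0.011 m and y of tall_carton in the frame of stock_tray between -0.012 and 0.012 m and z of tall_carton in the frame of stock_tray below 0.014 m and angle between tall_carton's own z axis and vertical below 0.14 rad) or (x of short_carton_a in the frame of stock_tray between -0.011 and 0.011 m and y of short_carton_a in the frame of stock_tray between -0.012 and 0.012 m and z of short_carton_a in the frame of stock_tray below 0.014 m and angle between short_carton_a's own z axis and vertical below 0.14 rad) or (x of short_carton_b in the frame of stock_tray between -0.011 and 0.011 m and y of short_carton_b in the frame of stock_tray between -0.012 and 0.012 m and z of short_carton_b in the frame of stock_tray below 0.014 m and angle between short_carton_b's own z axis and vertical below 0.14 rad)) and ((x of tall_carton in the frame of stock_tray between 0.029 and 0.051 m and y of tall_carton in the frame of stock_tray between -0.012 and 0.012 m and z of tall_carton in the frame of stock_tray below 0.014 m and angle between tall_carton's own z axis and vertical below 0.14 rad) or (x of short_carton_a in the frame of stock_tray between 0.029 and 0.051 m and y of short_carton_a in the frame of stock_tray between -0.012 and 0.012 m and z of short_carton_a in the frame of stock_tray below 0.014 m and angle between short_carton_a's own z axis and vertical below 0.14 rad) or (x of short_carton_b in the frame of stock_tray between 0.029 and 0.051 m and y of short_carton_b in the frame of stock_tray between -0.012 and 0.012 m and z of short_carton_b in the frame of stock_tray below 0.014 m and angle between short_carton_b's own z axis and vertical below 0.14 rad))), for 0.2 s.
3. the new carton from the middle of the tray stands in the third pocket, while the far tray pocket is still filled (x of last_carton in the frame of display_rack between -0.071 and -0.049 m and y of last_carton in the frame of display_rack between -0.012 and 0.012 m and z of last_carton in the frame of display_rack below 0.014 m and angle between last_carton's own z axis and vertical below 0.14 rad and ((x of tall_carton in the frame of display_rack between -0.031 and -0.009 m and y of tall_carton in the frame of display_rack between -0.012 and 0.012 m and z of tall_carton in the frame of display_rack below 0.014 m and angle between tall_carton's own z axis and vertical below 0.14 rad) or (x of short_carton_a in the frame of display_rack between -0.031 and -0.009 m and y of short_carton_a in the frame of display_rack between -0.012 and 0.012 m and z of short_carton_a in the frame of display_rack below 0.014 m and angle between short_carton_a's own z axis and vertical below 0.14 rad) or (x of short_carton_b in the frame of display_rack between -0.031 and -0.009 m and y of short_carton_b in the frame of display_rack between -0.012 and 0.012 m and z of short_carton_b in the frame of display_rack below 0.014 m and angle between short_carton_b's own z axis and vertical below 0.14 rad)) and ((x of tall_carton in the frame of display_rack between 0.009 and 0.031 m and y of tall_carton in the frame of display_rack between -0.012 and 0.012 m and z of tall_carton in the frame of display_rack below 0.014 m and angle between tall_carton's own z axis and vertical below 0.14 rad) or (x of short_carton_a in the frame of display_rack between 0.009 and 0.031 m and y of short_carton_a in the frame of display_rack between -0.012 and 0.012 m and z of short_carton_a in the frame of display_rack below 0.014 m and angle between short_carton_a's own z axis and vertical below 0.14 rad) or (x of short_carton_b in the frame of display_rack between 0.009 and 0.031 m and y of short_carton_b in the frame of display_rack between -0.012 and 0.012 m and z of short_carton_b in the frame of display_rack below 0.014 m and angle between short_carton_b's own z axis and vertical below 0.14 rad)) and ((x of tall_carton in the frame of stock_tray between 0.029 and 0.051 m and y of tall_carton in the frame of stock_tray between -0.012 and 0.012 m and z of tall_carton in the frame of stock_tray below 0.014 m and angle between tall_carton's own z axis and vertical below 0.14 rad) or (x of short_carton_a in the frame of stock_tray between 0.029 and 0.051 m and y of short_carton_a in the frame of stock_tray between -0.012 and 0.012 m and z of short_carton_a in the frame of stock_tray below 0.014 m and angle between short_carton_a's own z axis and vertical below 0.14 rad) or (x of short_carton_b in the frame of stock_tray between 0.029 and 0.051 m and y of short_carton_b in the frame of stock_tray between -0.012 and 0.012 m and z of short_carton_b in the frame of stock_tray below 0.014 m and angle between short_carton_b's own z axis and vertical below 0.14 rad))), for 0.2 s.
At the end, for the whole second after the job is handed in: the old carton stands in the front pocket of the display rack and one new carton in each of the three pockets behind it, all within 11 mm of the pocket's centre along the row and 12 mm across it, underside within 6 mm of the pocket floor, upright within 0.14 rad, at rest (x of last_carton in the frame of display_rack between -0.071 and -0.049 m and y of last_carton in the frame of display_rack between -0.012 and 0.012 m and z of last_carton in the frame of display_rack below 0.014 m and angle between last_carton's own z axis and vertical below 0.14 rad and ((x of tall_carton in the frame of display_rack between -0.031 and -0.009 m and y of tall_carton in the frame of display_rack between -0.012 and 0.012 m and z of tall_carton in the frame of display_rack below 0.014 m and angle between tall_carton's own z axis and vertical below 0.14 rad) or (x of short_carton_a in the frame of display_rack between -0.031 and -0.009 m and y of short_carton_a in the frame of display_rack between -0.012 and 0.012 m and z of short_carton_a in the frame of display_rack below 0.014 m and angle between short_carton_a's own z axis and vertical below 0.14 rad) or (x of short_carton_b in the frame of display_rack between -0.031 and -0.009 m and y of short_carton_b in the frame of display_rack between -0.012 and 0.012 m and z of short_carton_b in the frame of display_rack below 0.014 m and angle between short_carton_b's own z axis and vertical below 0.14 rad)) and ((x of tall_carton in the frame of display_rack between 0.009 and 0.031 m and y of tall_carton in the frame of display_rack between -0.012 and 0.012 m and z of tall_carton in the frame of display_rack below 0.014 m and angle between tall_carton's own z axis and vertical below 0.14 rad) or (x of short_carton_a in the frame of display_rack between 0.009 and 0.031 m and y of short_carton_a in the frame of display_rack between -0.012 and 0.012 m and z of short_carton_a in the frame of display_rack below 0.014 m and angle between short_carton_a's own z axis and vertical below 0.14 rad) or (x of short_carton_b in the frame of display_rack between 0.009 and 0.031 m and y of short_carton_b in the frame of display_rack between -0.012 and 0.012 m and z of short_carton_b in the frame of display_rack below 0.014 m and angle between short_carton_b's own z axis and vertical below 0.14 rad)) and ((x of tall_carton in the frame of display_rack between 0.049 and 0.071 m and y of tall_carton in the frame of display_rack between -0.012 and 0.012 m and z of tall_carton in the frame of display_rack below 0.014 m and angle between tall_carton's own z axis and vertical below 0.14 rad) or (x of short_carton_a in the frame of display_rack between 0.049 and 0.071 m and y of short_carton_a in the frame of display_rack between -0.012 and 0.012 m and z of short_carton_a in the frame of display_rack below 0.014 m and angle between short_carton_a's own z axis and vertical below 0.14 rad) or (x of short_carton_b in the frame of display_rack between 0.049 and 0.071 m and y of short_carton_b in the frame of display_rack between -0.012 and 0.012 m and z of short_carton_b in the frame of display_rack below 0.014 m and angle between short_carton_b's own z axis and vertical below 0.14 rad)) and linear speed of each of tall_carton, short_carton_a, short_carton_b, last_carton below 0.02 m/s); the robot touches nothing.
It fails at once if a bystander (date stamp, marker or tape roll) was moved by more than 20 mm (distance of any of date_stamp, marker, tape_roll from where it was at the start of the episode above 0.02 m).
It fails at once if a carton was tipped over (more than 0.6 rad from upright) (angle between any of tall_carton, short_carton_a, short_carton_b, last_carton's own z axis and vertical above 0.6 rad).
It also fails if it takes over 83 s, if anything falls off the work surface, if the arm or the gripper's body presses on something with over 40 N, if the wrist force passes 120 N, or if a joint passes its speed limit or range.

### The arm

A 7-joint arm with a two-finger parallel gripper is mounted at the origin on a cart in front of the work surface, level with it; the furniture and walls round the work are solid. World frame = base frame: x ahead of the robot, y to its left, z up, the work surface at z = 0. Lengths are in m, angles in degrees, forces in N, time in s.
With the tool pointing down it reaches from about 0.425 to 0.875 m from the base axis. Payload 4.7 kg.
Tool frame: the origin (TCP) lies at the very end of the fingers, on their centre line; the grasp point (between the pads) lies 19 mm behind it; z points along the fingers, y is the line along which they close (so a half turn about z gives the same grasp; the last joint's range is limited). The gripper opens to 87 mm and grips with 3 to 60 N. Pads are 19 mm wide; open, the fingers measure 117 mm over their backs; the gripper's body (75 mm by 190 mm) begins 51 mm behind the grasp point.
Start: joints at [68.073, 18.392, -4.016, 83.108, 1.295, 78.541, -3.26], TCP at [0.251, -0.6, 0.186] pointing down, gripper open.
Joint ranges: [-163.93, 163.93], [-17.29, 119.83], [-79.2, 71.16], [3.27, 140.29], [-89.18, 269.18], [5.43, 117.66], [-154.24, 154.24]. Speed limits (degrees/s): [147.25, 147.25, 180, 180, 180, 180, 180].

### API

Orientations are given as [roll, pitch, yaw] about the fixed x, y, z axes, in that order (R = Rz(yaw) Ry(pitch) Rx(roll)).
In Python, from cell import get_obs, eyes, env gives the robot as it stands.
- The arm moves only by the tool servo_tool, never from a script. Its argument "series" is a list that holds one entry, the list of rows, each a list of 7 numbers: the shift along the tool's x, y, z in units of 300 mm (1.0 is 300 mm), then the turn, a rotation vector about the tool's x, y, z in units of pi rad (1.0 is pi rad), then the opening, from 0 (shut) to 1 (fully open). In form: [[[tx, ty, tz, wx, wy, wz, gripper], ...]]. A call has 1 to 12 rows; each row is the pose to reach, as a shift and turn from the pose commanded when the call began, along the tool's axes at that moment, turning the shorter way round; what a row does not reach only later rows make up. A row lasts 1/12 s, in which the tool goes at most 41.7 mm and 7.16 degrees, less where a joint would pass 70% of its speed; a pose out of reach is approached as far as the arm can. A call with a number of a shift or a turn outside -1 to 1 is refused whole. A call with a gripper value outside its range is refused whole. The fingers move at their own pace and stop on an object; "grip_force" is the grip in N (left out, the last holds). Time passes only in rows, so rows that repeat a pose let the fingers close. It gives the time, the measured TCP pose, the force, the opening and the grip force at its end, in the units of the state.
- get_obs(): the state, without advancing time (a new reading comes with each control period).
- eyes.read_camera(name): name is "scene" or "top" or "wrist"; returns a dict with "frame" (400x640x3 uint8, red, green, blue), "depth" (400x640 float32, m along the optical axis (not along the pixel's ray), 0 where there is no reading), "fx", "fy", "cx", "cy" (pixels), "origin" and "rotation" of the camera in the world; the wrist camera has in their place "mount" (4x4, takes a point from camera to tool coordinates, whose origin is the TCP and whose axes are the flange's). Camera axes: x right, y down, z forward; pixel columns grow to the right and rows downward; lengths in m; the calibration is good to about 2 mm. A picture is of the moment at which its call begins: read the wrist's pose just before it.
- env.sign_off(): hands the job in; it is judged then, once.
The state is a dict: "time_s": time; "qpos": joint angles; "joint_velocities": joint speeds; "effort": joint torques, N m; "tool_pos": TCP position; "tool_rot": TCP orientation; "force": force on the tool from outside, world axes, zero at the start; "wrist_torque": the same for the moment, N m; "grip_width": finger opening in m; "grasp_force": force on a finger pad.
Only numpy, scipy, OpenCV 4.12 (cv2) and the standard library are available. Lean on these libraries where they do the work, as an engineer would, in place of code of your own. Each camera call takes 0.05 s, during which the arm holds its last target. There are 200 camera calls.

## Working session

There is one attempt and no reset: what is moved stays moved. The work goes in short steps, Python scripts to look and compute and a tool call to move; the robot and the scene stay as the last step left them, time stands still between calls to the robot, and variables do not carry over. Pictures are saved under pics/ and viewed, at most 14 in all, crops included, and the job is handed in when it is done.

Besides the shell and the picture viewer there is one more tool, called after "Call:" as name([rows], argument=value, ...), one row to a line, values as JSON. servo_tool: Moves the arm, as the interface text tells. Shifts and turns lie within -1 to 1; 1 stands for 300 mm of shift or pi rad of turn. Its arguments: {"type":"object","properties":{"series":{"type":"array"},"grip_force":{"type":"number"}},"required":["series"]}

```bash
ls; mkdir -p pics
cat > h.py <<'E'
import numpy as np, cv2
from scipy.spatial.transform import Rotation as R
from cell import get_obs, eyes, env
def shot(n):
    o=get_obs(); c=eyes.read_camera(n)
    if 'mount' in c:
        T=np.eye(4); T[:3,:3]=R.from_euler('xyz',o['tool_rot'],degrees=True).as_matrix(); T[:3,3]=o['tool_pos']
        M=T@np.array(c['mount']); c['origin']=M[:3,3]; c['rotation']=M[:3,:3]
    c['origin']=np.array(c['origin']); c['rotation']=np.array(c['rotation'])
    return c
def cloud(c):
    v,u=np.mgrid[0:400,0:640]; d=c['depth']
    p=np.stack([(u-c['cx'])/c['fx']*d,(v-c['cy'])/c['fy']*d,d],-1)
    P=p@c['rotation'].T+c['origin']; P[d==0]=np.nan
    return P
def plane(c,u,v,z):
    r=c['rotation']@np.array([(u-c['cx'])/c['fx'],(v-c['cy'])/c['fy'],1.]); o=c['origin']
    return o+r*(z-o[2])/r[2]
def proj(c,p):
    q=c['rotation'].T@(np.array(p)-c['origin']); return q[0]/q[2]*c['fx']+c['cx'],q[1]/q[2]*c['fy']+c['cy']
def save(c,f): cv2.imwrite('pics/'+f,c['frame'][:,:,::-1])
E
python3 - <<'E'
from h import *
o=get_obs(); print(o)
for n in('scene','top'):
    c=shot(n); save(c,n+'0.png'); np.savez('/tmp/'+n,**c); print(n,c['origin'],c['rotation'].round(3).tolist(),c['fx'])
E
```

```text
pics
{'time_s': 0.0, 'qpos': array([68.0717402 , 18.43907804, -4.01510271, 83.17439757,  1.29790966,
       78.54112713, -3.26038314]), 'joint_velocities': array([ 0.03138528, -0.05107003,  0.02122464,  0.06991907,  0.04129565,
        0.03274058,  0.02258085]), 'effort': array([-3.02954122e-04, -4.91285312e+01, -4.03875746e-01, -3.12535608e+01,
       -6.38591498e-02,  4.36806958e-02,  1.69615137e-04]), 'tool_pos': array([ 0.25090345, -0.59894948,  0.18496576]), 'tool_rot': array([-1.79890801e+02,  8.73824758e-03,  2.27377973e+01]), 'force': array([ 0.29342528,  0.14970411, -0.24770652]), 'wrist_torque': array([0.01551669, 0.01733589, 0.03942078]), 'grasp_force': 0.0, 'grip_width': 0.08721932348963234}
scene [0.52323354 0.25592305 0.78347083] [-143.128, -0.393, -174.389] 378.10352760281216
top [ 0.36668397 -0.32425782  0.89526939] [-166.686, -0.156, -81.401] 362.8142136377021
```

View pics/scene0.png

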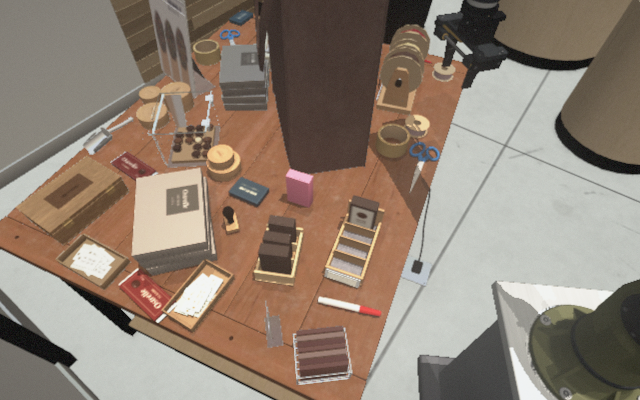

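View pics/top0.png

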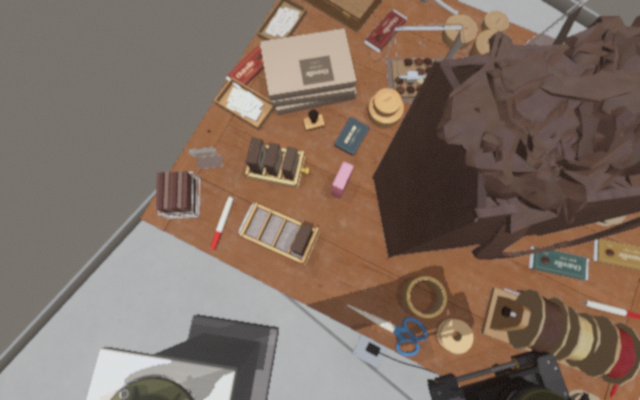

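The scene picture shows the rack (~355,240) with its one dark carton at (363,212), the tray at (280,250) with three cartons, and the pink look-alike at (300,188). The top picture shows the rack at (280,232) with the last carton at (301,237), the tray at (275,163) with its knob at (307,170), and the pink box at (343,180).

```bash
sed -i "s/    c\['origin'\]=np.array(c\['origin'\]); c\['rotation'\]=np.array(c\['rotation'\])/    c['origin']=np.array(c['origin']); r=np.array(c['rotation']); c['rotation']=r if r.ndim==2 else R.from_euler('xyz',r,degrees=True).as_matrix()/" h.py
python3 - <<'E'
from h import *
ims=[]
for n,(x0,y0) in(('scene',(235,170)),('top',(215,120))):
    c=dict(np.load('/tmp/'+n+'.npz')); r=c['rotation']; c['rotation']=R.from_euler('xyz',r,degrees=True).as_matrix()
    P=cloud(c)
    for (u,v) in ([(363,212),(300,188),(370,310),(232,215),(394,140)] if n=='scene' else [(301,237),(343,172),(223,220),(314,118)]):
        print(n,u,v,P[v,u].round(3), proj(c,[.5,0,0]))
    # top-ish grid: find wood/carton points above table in work area
    for name,zlo,zhi in(('rim',.02,.05),('tops',.075,.12),('last',.09,.12)):
        m=(P[...,2]>zlo)&(P[...,2]<zhi)
        m=m.astype(np.uint8); k,l,s,ce=cv2.connectedComponentsWithStats(m)
        for i in range(1,k):
            if s[i,4]>60 and x0-20<ce[i][0]<x0+170 and y0-20<ce[i][1]<y0+160:
                q=P[l==i]; rect=cv2.minAreaRect((q[:,:2]*1000).astype(np.float32)); print(n,name,s[i,4],ce[i].round(),np.round(rect[0]),np.round(rect[1]),round(rect[2],1), np.percentile(q[:,2],95).round(3))
    f=c['frame'][y0:y0+125,x0:x0+160,::-1]; ims.append(cv2.resize(f,None,fx=4,fy=4,interpolation=cv2.INTER_CUBIC))
cv2.imwrite('pics/crop0.png',np.vstack([cv2.resize(i,(480,300)) for i in ims]))
E
```

```text
scene 363 212 [ 0.459 -0.253  0.088] (np.float64(335.6328692735714), np.float64(334.49517323973))
scene 300 188 [ 0.611 -0.321  0.072] (np.float64(335.6328692735714), np.float64(334.49517323973))
scene 370 310 [ 0.432 -0.053  0.016] (np.float64(335.6328692735714), np.float64(334.49517323973))
scene 232 215 [nan nan nan] (np.float64(335.6328692735714), np.float64(334.49517323973))
scene 394 140 [ 0.365 -0.59   0.001] (np.float64(335.6328692735714), np.float64(334.49517323973))
scene rim 401 [225. 167.] [ 830. -413.] [89. 70.] 29.6 0.046
scene rim 580 [328. 163.] [ 551. -446.] [208.  10.] 17.1 0.049
scene rim 191 [299. 196.] [ 616. -325.] [65. 22.] 2.9 0.049
scene rim 1391 [353. 248.] [ 474. -201.] [178.  88.] 74.9 0.042
scene rim 721 [282. 263.] [ 642. -165.] [131.  89.] 86.7 0.046
scene tops 367 [299. 179.] [ 616. -336.] [28. 63.] 73.7 0.099
scene tops 468 [363. 207.] [ 458. -265.] [28. 62.] 75.7 0.107
scene tops 347 [281. 223.] [ 639. -207.] [27. 58.] 85.4 0.095
scene tops 895 [275. 248.] [ 642. -144.] [67. 63.] 88.1 0.107
scene last 263 [299. 177.] [ 616. -337.] [28. 63.] 73.2 0.09
[... 847 characters left out ...]
.] [ 550. -446.] [208.   7.] 16.9 0.048
top rim 735 [267. 229.] [ 472. -203.] [179.  88.] 74.9 0.041
top tops 407 [254. 153.] [ 640. -127.] [27. 63.] 87.5 0.109
top tops 298 [272. 155.] [ 642. -166.] [25. 58.] 85.3 0.096
top tops 290 [289. 159.] [ 638. -208.] [25. 59.] 85.5 0.096
top tops 336 [342. 176.] [ 614. -338.] [26. 63.] 72.9 0.101
top tops 378 [301. 239.] [ 457. -267.] [27. 62.] 74.6 0.109
top last 348 [254. 151.] [ 640. -127.] [27. 63.] 87.5 0.109
top last 249 [271. 154.] [ 642. -165.] [25. 58.] 85.4 0.096
top last 253 [289. 159.] [ 638. -208.] [24. 59.] 85.6 0.096
top last 312 [343. 176.] [ 615. -338.] [26. 62.] 72.9 0.101
top last 357 [301. 238.] [ 457. -267.] [27. 62.] 74.8 0.109
```

View pics/crop0.png

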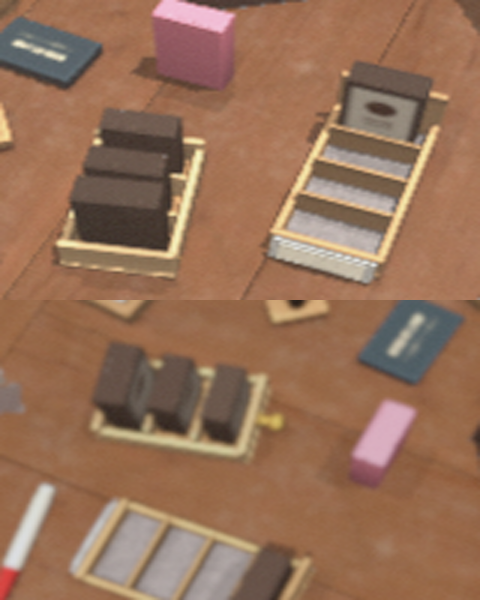

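Candidates for the old carton: the dark one in the rack (scene 363,212), three dark ones in the tray (280,235) and the pink one (300,188). I choose the rack one; the crop shows it dark, with a pale face, at the rack's rear. Tray knob end is -y. Now the divider lines.

Run:
```python
from h import *
for n in('scene','top'):
    c=dict(np.load('/tmp/'+n+'.npz')); c['rotation']=R.from_euler('xyz',c['rotation'],degrees=True).as_matrix()
    P=cloud(c).reshape(-1,3)*1000
    for name,ctr,ang in(('rack',(473,-202),-105.1),('tray',(642,-167),86.8)):
        a=np.radians(ang); U=np.array([np.cos(a),np.sin(a)]); V=np.array([-U[1],U[0]])
        d=P[:,:2]-ctr; x=d@U; y=d@V; z=P[:,2]
        m=(abs(x)<105)&(abs(y)<50)
        q=m&(z>36)&(z<44)&(abs(y)<30); h,e=np.histogram(x[q],np.arange(-104,106,4)); print(n,name,[(int(e[i]+2),int(k)) for i,k in enumerate(h) if k>8])
        q=m&(z>20)&(z<34)&(abs(x)<60); h,e=np.histogram(y[q],np.arange(-50,51,2)); print('   y rails',[(int(e[i]+1),int(k)) for i,k in enumerate(h) if k>12])
        for s in(1,-1):  # side rail slope
            q=m&(z>22)&(z<34)&(s*y>36); p=np.polyfit(x[q],y[q],1); print('   rail',s,q.sum(),np.degrees(p[0]).round(2),p[1].round(1))
        for k in range(-2,3):
            pass
        for lo,hi in((-65,-55),(-30,-10),(10,30)):
            q=(x>lo)&(x<hi)&(abs(y)<28)&(z<20)&(z>-5)
            if q.any(): print('   floor',lo,np.median(z[q]).round(1))
        q=m&(z>90)
        print('   topz',np.percentile(z[m],99).round(1), 'board', [np.round(np.median(z[m&(x>lo)&(x<lo+8)&(abs(y)>34)]),0) for lo in(-90,-44,-4,36,80)])
```

```text
scene rack [(-38, 32), (-34, 26), (2, 27), (6, 26), (42, 26), (46, 23), (50, 17), (54, 26)]
   y rails [(-43, 29), (-41, 43), (-39, 43), (-37, 31), (37, 23), (39, 31), (41, 39), (43, 33)]
   rail 1 183 0.33 40.7
   rail -1 206 -0.19 -39.8
   floor -65 7.9
   floor -30 7.8
   floor 10 8.3
   topz 107.1 board [np.float64(10.0), np.float64(21.0), np.float64(23.0), np.float64(24.0), np.float64(44.0)]
scene tray [(54, 41), (62, 41), (66, 38)]
   y rails [(-41, 13), (27, 15), (29, 16), (33, 15), (37, 22), (39, 37), (41, 39), (43, 67)]
   rail 1 170 0.12 40.8
   rail -1 51 1.07 -40.8
   floor -30 7.1
   topz 107.3 board [np.float64(0.0), np.float64(18.0), np.float64(16.0), np.float64(21.0), np.float64(-1.0)]
top rack [(-34, 39), (6, 42), (46, 18)]
   y rails [(-43, 43), (-41, 41), (-39, 40), (-37, 17), (37, 29), (39, 34), (41, 34), (43, 27)]
   rail 1 150 0.24 40.2
   rail -1 204 -0.2 -40.8
   floor -65 8.5
   floor -30 8.1
   floor 10 8.5
   topz 108.4 board [np.float64(2.0), np.float64(25.0), np.float64(23.0), np.float64(23.0), np.float64(69.0)]
top tray [(-66, 11), (-62, 36), (-58, 20), (-54, 10), (-18, 11), (-10, 14), (26, 13)]
   y rails [(-37, 13), (29, 24), (31, 13), (35, 15), (39, 26), (41, 34), (43, 45), (45, 62)]
   rail 1 168 0.06 42.4
   rail -1 30 -0.35 -38.8
   floor -65 12.1
   floor -30 9.2
   floor 10 15.7
   topz 108.6 board [np.float64(1.0), np.float64(13.0), np.float64(21.0), np.float64(34.0), np.float64(0.0)]
```

Call:
servo_tool([
  [[0, -0.2, -0.1, 0, 0, 0, 1], [0, -0.4, -0.17, 0, 0, 0, 1], [0, -0.55, -0.25, 0, 0, 0, 1], [0, -0.63, -0.25, 0, 0, 0, 1], [0, -0.63, -0.25, 0, 0, 0, 1], [0, -0.63, -0.25, 0, 0, 0, 1]],
])

```text
time_s: 0.6
tool_pos: [0.1767, -0.4217, 0.2643]
tool_rot: [179.8, 0.0, 22.7]
force: [0.4, -1.4, 0.1]
grip_width: 0.0871
grasp_force: 0.0
```

```bash
cat >> h.py <<'E'
def rel(*wps):
    "units for waypoints (x,y,z mm,yaw deg) from the present pose"
    o=get_obs(); B=R.from_euler('xyz',o['tool_rot'],degrees=True); print('t',round(o['time_s'],2),'pos',np.round(np.array(o['tool_pos'])*1000,1),'rot',np.round(o['tool_rot'],2),'w',round(o['grip_width']*1000,1),'F',np.round(o['force'],1))
    for x,y,z,yw in wps:
        s=B.inv().apply(np.array([x,y,z])/1000-o['tool_pos'])/.3
        w=(B.inv()*R.from_euler('xyz',[180,0,yw],degrees=True)).as_rotvec()/np.pi
        print(np.round(s,3).tolist(),np.round(w,3).tolist())
E
python3 -c "
from h import *
rel((320,-330,240,50),(457,-266,200,75))"
```

```text
t 0.6 pos [ 176.7 -421.7  264.3] rot [1.7983e+02 2.0000e-02 2.2740e+01] w 87.1 F [ 0.4 -1.4  0.1]
[0.559, -0.097, 0.08] [0.001, 0.0, -0.151]
[1.062, -0.118, 0.214] [0.001, 0.001, -0.29]
```

Call:
servo_tool([
  [[0.12, -0.02, 0.02, 0, 0, -0.035, 1], [0.24, -0.04, 0.03, 0, 0, -0.07, 1], [0.36, -0.06, 0.05, 0, 0, -0.11, 1], [0.48, -0.08, 0.07, 0, 0, -0.15, 1], [0.6, -0.1, 0.09, 0, 0, -0.18, 1], [0.72, -0.105, 0.12, 0, 0, -0.22, 1], [0.84, -0.11, 0.15, 0, 0, -0.255, 1], [0.94, -0.115, 0.18, 0, 0, -0.29, 1], [1.0, -0.118, 0.21, 0, 0, -0.29, 1], [1.0, -0.118, 0.21, 0, 0, -0.29, 1]],
])

```text
time_s: 1.43
tool_pos: [0.4441, -0.2723, 0.1954]
tool_rot: [-179.9, -0.2, 75.4]
force: [0.3, 0.9, -0.4]
grip_width: 0.0872
grasp_force: 0.0
```

Run:
```python
from h import *
rel((457,-266,200,75),(457,-266,66,75))
c=shot('wrist'); save(c,'w1.png'); P=cloud(c)*1000
for zl,zh,n in((100,112,'carton'),(34,44,'div')):
    m=((P[...,2]>zl)&(P[...,2]<zh)).astype(np.uint8); k,l,s,ce=cv2.connectedComponentsWithStats(m)
    for i in range(1,k):
        if s[i,4]>100: print(n,s[i,4],ce[i].round(),*[np.round(t,1) for t in cv2.minAreaRect(P[l==i][:,:2].astype(np.float32))],np.median(P[l==i][:,2]).round(1))
```

```text
t 1.43 pos [ 444.1 -272.3  195.4] rot [-179.87   -0.23   75.35] w 87.2 F [ 0.3  0.9 -0.4]
[0.031, 0.036, -0.015] [-0.001, -0.001, 0.002]
[0.029, 0.037, 0.431] [-0.001, -0.001, 0.002]
carton 2001 [328. 183.] [ 458.5 -266.9] [26.2 61.7] 75.0 104.6
carton 284 [419. 348.] [ 503.6 -465.5] [41.1  4.4] 14.9 105.0
div 144 [459.   4.] [ 618.9 -146. ] [ 4. 27.] 86.8 38.1
div 136 [459.  26.] [ 615.8 -166.2] [11.  26.6] 19.3 39.3
div 358 [488.  43.] [ 640.9 -187.2] [ 4.  74.8] 86.9 38.2
div 114 [460.  72.] [ 610.8 -206.2] [ 3.4 24.2] 0.8 39.0
div 349 [325.  69.] [ 482.4 -169.8] [ 3.9 74.7] 75.2 38.0
div 645 [490.  87.] [ 638.6 -228.6] [ 7.2 87.8] 87.0 38.2
div 291 [325. 111.] [ 472.2 -208.2] [ 3.1 74.4] 75.4 38.1
div 292 [323. 149.] [ 461.9 -246.9] [ 4.2 73.6] 75.0 37.8
div 107 [325. 157.] [ 461.9 -254.6] [ 0.8 60.6] 74.5 39.6
div 201 [469. 188.] [ 614.4 -326.3] [66.1 24.1] 6.3 39.2
div 174 [506. 256.] [ 634.9 -422. ] [36.   5.2] 25.7 38.8
div 165 [464. 277.] [ 587.6 -436.9] [32.4  3.2] 16.0 38.9
```

View pics/w1.png

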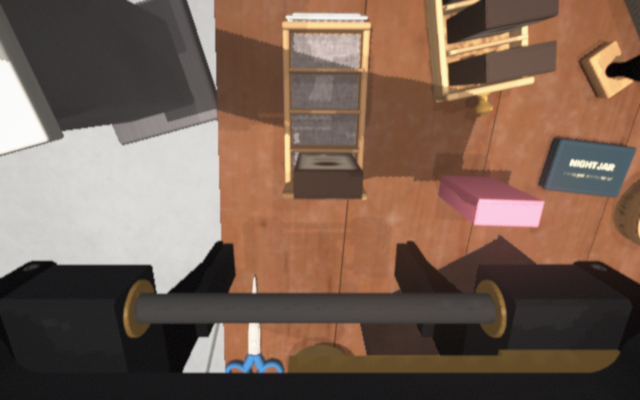

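The wrist picture shows the old carton at (328,183) in the rear pocket, centred at (458,-267) mm, and the three rack dividers at (325,69/111/149). Three front pockets are empty. I'll now go down and grip.

Call:
servo_tool([
  [[0.03, 0.04, 0, 0, 0, 0, 1], [0.03, 0.04, 0.05, 0, 0, 0, 1], [0.03, 0.04, 0.15, 0, 0, 0, 1], [0.03, 0.04, 0.25, 0, 0, 0, 1], [0.03, 0.04, 0.34, 0, 0, 0, 1], [0.03, 0.04, 0.41, 0, 0, 0, 1], [0.03, 0.04, 0.432, 0, 0, 0, 1], [0.03, 0.04, 0.432, 0, 0, 0, 1], [0.03, 0.04, 0.432, 0, 0, 0, 1], [0.03, 0.04, 0.432, 0, 0, 0, 0.6], [0.03, 0.04, 0.432, 0, 0, 0, 0.6], [0.03, 0.04, 0.432, 0, 0, 0, 0.6]],
], grip_force=15)

```text
time_s: 2.48
tool_pos: [0.4559, -0.2717, 0.0699]
tool_rot: [179.9, 0.1, 74.9]
force: [-0.2, 0.0, 0.1]
grip_width: 0.0739
grasp_force: 0.0
```

Call:
servo_tool([
  [[0, 0, 0, 0, 0, 0, 0.5], [0, 0, 0, 0, 0, 0, 0.5], [0, 0, 0, 0, 0, 0, 0.5], [0, 0, 0, 0, 0, 0, 0.5], [0, 0, 0, 0, 0, 0, 0.5], [0, 0, 0, 0, 0, 0, 0.5]],
])

```text
time_s: 2.98
tool_pos: [0.4557, -0.2713, 0.069]
tool_rot: [179.9, 0.0, 74.9]
force: [1.2, -0.9, 2.6]
grip_width: 0.0605
grasp_force: 15.0
```

```bash
python3 -c "
from h import *
p=get_obs()['tool_pos']*1000
rel((p[0]+31.2,p[1]+116.2,p[2],75))"
```

```text
t 2.98 pos [ 455.7 -271.3   69. ] rot [1.7992e+02 3.0000e-02 7.4940e+01] w 60.5 F [ 1.2 -0.9  2.6]
[0.401, -0.0, -0.0] [0.0, 0.0, -0.0]
```

Call:
servo_tool([
  [[0, 0, -0.05, 0, 0, 0, 0.5], [0, 0, -0.12, 0, 0, 0, 0.5], [0, 0, -0.19, 0, 0, 0, 0.5], [0.04, 0, -0.22, 0, 0, 0, 0.5], [0.12, 0, -0.22, 0, 0, 0, 0.5], [0.2, 0, -0.22, 0, 0, 0, 0.5], [0.28, 0, -0.22, 0, 0, 0, 0.5], [0.35, 0, -0.22, 0, 0, 0, 0.5], [0.39, 0, -0.22, 0, 0, 0, 0.5], [0.402, 0, -0.22, 0, 0, 0, 0.5], [0.402, 0, -0.22, 0, 0, 0, 0.5], [0.402, 0, -0.22, 0, 0, 0, 0.5]],
])

```text
time_s: 3.98
tool_pos: [0.4859, -0.1556, 0.1341]
tool_rot: [-180.0, 0.0, 74.9]
force: [0.3, 0.5, -0.2]
grip_width: 0.0436
grasp_force: 0.0
```

Call:
servo_tool([
  [[0, 0, 0, 0, 0, 0, 0.5], [0, 0, 0, 0, 0, 0, 0.5], [0, 0, 0, 0, 0, 0, 0.5]],
])

```text
time_s: 4.23
tool_pos: [0.4861, -0.1557, 0.1344]
tool_rot: [-180.0, 0.0, 74.8]
force: [-0.7, 0.4, 0.9]
grip_width: 0.0432
grasp_force: 0.0
```

```bash
cat >> h.py <<'E'
def look(n='wrist',zs=((100,112),(88,97),(36,44)),f=None):
    c=shot(n); P=cloud(c)*1000
    if f: save(c,f)
    for zl,zh in zs:
        m=((P[...,2]>zl)&(P[...,2]<zh)).astype(np.uint8); k,l,s,ce=cv2.connectedComponentsWithStats(m)
        for i in range(1,k):
            r=cv2.minAreaRect(P[l==i][:,:2].astype(np.float32))
            if s[i,4]>80 and 400<r[0][0]<700 and -300<r[0][1]<-80: print(n,zl,s[i,4],ce[i].round(),*[np.round(t,1) for t in r],np.median(P[l==i][:,2]).round(1))
E
python3 -c "
from h import *
rel((486.9,-155.1,69,75))
look(zs=((120,185),(36,44)));look('scene',zs=((140,175),))"
```

```text
t 4.23 pos [ 486.1 -155.7  134.4] rot [-1.7999e+02  1.0000e-02  7.4830e+01] w 43.2 F [-0.7  0.4  0.9]
[0.003, 0.002, 0.218] [-0.0, 0.0, -0.001]
wrist 120 392 [266. 255.] [ 464.9 -148. ] [ 7.8 22.9] 8.2 177.8
wrist 120 387 [363. 254.] [ 508.8 -159.9] [22.8  8.2] 51.0 177.7
wrist 36 851 [483.  87.] [ 645.3 -105.9] [ 6.9 87. ] 86.8 38.2
wrist 36 183 [463. 110.] [ 636.3 -115.7] [64.3 23.7] 21.6 40.3
wrist 36 96 [452. 143.] [ 615.7 -145.7] [ 4.  20.7] 85.5 38.3
wrist 36 144 [460. 158.] [ 619.  -159.3] [30.3 14.7] 46.4 40.1
wrist 36 112 [457. 186.] [ 614.9 -185.4] [ 4.3 22.8] 87.6 38.2
wrist 36 158 [465. 200.] [ 617.1 -200.2] [32.5 17. ] 40.8 39.9
wrist 36 318 [315. 206.] [ 482.9 -169.3] [ 3.7 73.6] 75.0 38.1
wrist 36 161 [455. 228.] [ 606.3 -226.4] [ 7.2 23.7] 87.5 38.2
wrist 36 300 [314. 245.] [ 472.6 -207.7] [ 3.6 74.6] 74.8 38.0
wrist 36 320 [315. 281.] [ 461.9 -247. ] [ 5.1 73.3] 74.8 37.9
wrist 36 269 [312. 289.] [ 458.3 -253.3] [ 2.1 61.2] 74.0 40.1
```

The carton slipped out of the grip. I'll look at how it stands now.

Run:
```python
from h import *
for n in('scene','top'): look(n,zs=((86,130),(98,130)))
c=shot('scene'); cv2.imwrite('pics/s2.png',cv2.resize(c['frame'][150:310,220:460,::-1],None,fx=3,fy=3))
```

```text
scene 86 276 [281. 222.] [ 639.7 -206.8] [26.3 58.4] 84.8 92.6
scene 86 777 [275. 246.] [ 641.9 -144.9] [67.9 62.9] 89.0 97.9
scene 98 387 [273. 251.] [ 642.  -124.8] [27.9 62.3] 87.4 105.8
top 86 164 [256. 144.] [ 655.5 -127.1] [26.2 32.7] 87.9 106.6
top 86 160 [273. 150.] [ 652.5 -166.2] [25.3 37.9] 84.0 93.3
top 86 264 [289. 159.] [ 638.1 -207.8] [25.2 58.4] 86.5 93.4
top 86 365 [300. 240.] [ 453.6 -265.1] [26.4 61.7] 74.5 106.6
top 98 151 [256. 144.] [ 655.5 -127.1] [26.2 32.8] 88.0 106.7
top 98 349 [300. 240.] [ 453.7 -265.2] [26.3 61.7] 74.6 106.6
```

View pics/s2.png

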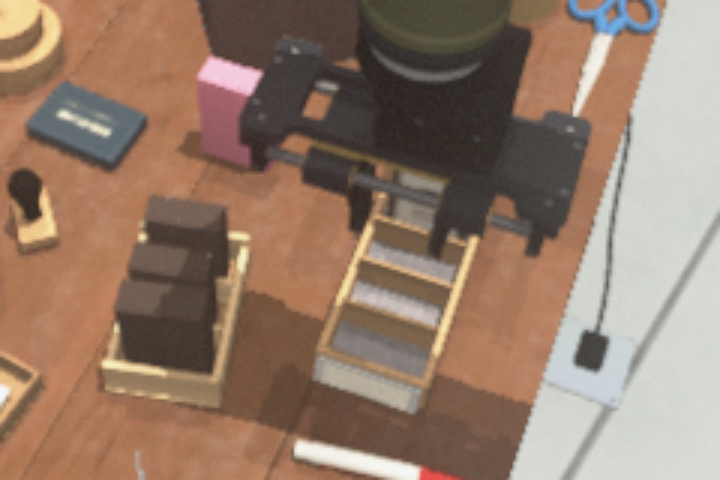

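The picture shows the old carton still standing upright in the rear pocket (crop 415,200), shifted about 4 mm sideways; the gripper is above the rack. I'll regrip it centred, deeper and harder.

```bash
python3 -c "
from h import *
rel((453.8,-265.5,140,75),(453.8,-265.5,58,75))"
```

```text
t 4.48 pos [ 486.4 -154.8  134.4] rot [180.     0.    74.91] w 43.7 F [0.4 0.5 1. ]
[-0.384, -0.009, -0.018] [0.0, 0.0, -0.0]
[-0.384, -0.009, 0.255] [0.0, 0.0, -0.0]
```

Call:
servo_tool([
  [[-0.1, -0.009, -0.02, 0, 0, 0, 1], [-0.2, -0.009, -0.02, 0, 0, 0, 1], [-0.3, -0.009, -0.02, 0, 0, 0, 1], [-0.384, -0.009, -0.02, 0, 0, 0, 1], [-0.384, -0.009, -0.02, 0, 0, 0, 1], [-0.384, -0.009, -0.02, 0, 0, 0, 1], [-0.384, -0.009, -0.02, 0, 0, 0, 1]],
])

```text
time_s: 5.07
tool_pos: [0.4542, -0.2643, 0.1404]
tool_rot: [-180.0, -0.0, 75.0]
force: [0.4, 0.3, 0.2]
grip_width: 0.0817
grasp_force: 0.0
```

```bash
python3 -c "
from h import *
rel((453.8,-265.5,58,75)); look(zs=((98,112),(36,44)))"
```

```text
t 5.07 pos [ 454.2 -264.3  140.4] rot [-1.800e+02 -4.000e-02  7.496e+01] w 81.7 F [0.4 0.3 0.2]
[-0.004, -0.0, 0.275] [-0.0, -0.0, -0.0]
wrist 98 2925 [315. 213.] [ 454.6 -265.6] [27.1 61.8] 74.1 104.6
wrist 36 154 [475.  24.] [ 614.8 -164.4] [ 4.7 24.5] 3.2 40.3
wrist 36 486 [509.  45.] [ 640.8 -187.3] [ 4.  74.9] 86.8 38.3
wrist 36 127 [476.  78.] [ 610.5 -205.9] [23.8  1.6] 85.9 40.1
wrist 36 434 [318.  77.] [ 482.5 -170.3] [ 3.3 73.7] 75.0 38.1
wrist 36 772 [509.  97.] [ 637.9 -228.7] [ 7.1 87.9] 86.8 38.4
wrist 36 417 [317. 125.] [ 471.9 -208.4] [ 3.7 74.2] 75.0 38.1
wrist 36 332 [317. 169.] [ 461.8 -246.8] [ 3.7 73.4] 75.1 38.1
wrist 36 134 [315. 177.] [ 458.1 -253. ] [ 1.1 60.6] 74.1 40.3
```

Call:
servo_tool([
  [[0, 0, 0.07, 0, 0, 0, 1], [0, 0, 0.16, 0, 0, 0, 1], [0, 0, 0.24, 0, 0, 0, 1], [0, 0, 0.275, 0, 0, 0, 1], [0, 0, 0.275, 0, 0, 0, 1], [0, 0, 0.275, 0, 0, 0, 1], [0, 0, 0.275, 0, 0, 0, 0.5], [0, 0, 0.275, 0, 0, 0, 0.5], [0, 0, 0.275, 0, 0, 0, 0.5], [0, 0, 0.275, 0, 0, 0, 0.5], [0, 0, 0.275, 0, 0, 0, 0.5], [0, 0, 0.275, 0, 0, 0, 0.5]],
], grip_force=35)

```text
time_s: 6.12
tool_pos: [0.4543, -0.2654, 0.0586]
tool_rot: [179.9, 0.0, 74.9]
force: [-0.1, 0.3, 2.3]
grip_width: 0.0615
grasp_force: 35.0
```

Call:
servo_tool([
  [[0, 0, 0, 0, 0, 0, 0.5], [0, 0, 0, 0, 0, 0, 0.5], [0, 0, -0.01, 0, 0, 0, 0.5], [0, 0, -0.03, 0, 0, 0, 0.5], [0, 0, -0.06, 0, 0, 0, 0.5], [0, 0, -0.1, 0, 0, 0, 0.5], [0, 0, -0.15, 0, 0, 0, 0.5], [0, 0, -0.2, 0, 0, 0, 0.5], [0, 0, -0.22, 0, 0, 0, 0.5], [0, 0, -0.22, 0, 0, 0, 0.5], [0, 0, -0.22, 0, 0, 0, 0.5]],
])

```text
time_s: 7.03
tool_pos: [0.454, -0.2653, 0.1243]
tool_rot: [180.0, 0.0, 74.9]
force: [-0.1, 0.2, -2.1]
grip_width: 0.0616
grasp_force: 35.0
```

```bash
python3 -c "
from h import *
rel(); 
for n in('wrist','scene','top'): look(n,zs=((135,180),))"
```

```text
t 7.03 pos [ 454.  -265.3  124.3] rot [1.7996e+02 3.0000e-02 7.4930e+01] w 61.6 F [-0.1  0.2 -2.1]
wrist 135 9233 [314. 256.] [ 454.1 -265.2] [27.3 79.4] 74.7 170.1
scene 135 638 [368. 190.] [ 454.1 -263.2] [28.8 79. ] 74.5 168.7
```

Call:
servo_tool([
  [[0.03, 0, 0, 0, 0, 0, 0.5], [0.08, 0, 0, 0, 0, 0, 0.5], [0.14, 0, 0, 0, 0, 0, 0.5], [0.2, 0.004, 0, 0, 0, 0, 0.5], [0.26, 0.008, 0, 0, 0, 0, 0.5], [0.32, 0.008, 0, 0, 0, 0, 0.5], [0.37, 0.008, 0, 0, 0, 0, 0.5], [0.395, 0.008, 0, 0, 0, 0, 0.5], [0.4, 0.008, 0, 0, 0, 0, 0.5], [0.4, 0.008, 0, 0, 0, 0, 0.5], [0.4, 0.008, 0, 0, 0, 0, 0.5]],
])

```text
time_s: 8.1
tool_pos: [0.487, -0.1508, 0.1237]
tool_rot: [-180.0, 0.0, 74.9]
force: [0.5, -0.0, -1.3]
grip_width: 0.0616
grasp_force: 35.0
```

```bash
python3 -c "
from h import *
rel((487.6,-150.2,58,75)); 
for n in('wrist','top'): look(n,zs=((135,180),))
look(zs=((36,44),))"
```

```text
t 8.1 pos [ 487.  -150.8  123.7] rot [-1.7998e+02  3.0000e-02  7.4880e+01] w 61.6 F [ 0.5 -0.  -1.3]
[0.003, 0.002, 0.219] [-0.0, 0.0, -0.001]
wrist 135 9248 [314. 256.] [ 487.2 -150.8] [27.3 79.7] 74.4 169.5
top 135 104 [253. 215.] [ 483.4 -163.5] [ 1.6 59.4] 74.6 150.6
wrist 36 905 [489.  93.] [ 645.3 -105.8] [ 6.9 87.5] 86.8 38.1
wrist 36 221 [468. 117.] [ 636.2 -115.6] [63.9 23.4] 21.4 40.0
wrist 36 99 [456. 151.] [ 615.2 -145.7] [ 4.2 19.3] 86.7 38.1
wrist 36 158 [464. 166.] [ 618.  -159.9] [29.  13.8] 49.3 39.9
wrist 36 111 [462. 194.] [ 613.9 -185.6] [ 4.3 20.5] 86.5 38.1
wrist 36 172 [469. 209.] [ 616.3 -200.4] [32.  16.4] 41.3 40.1
wrist 36 167 [459. 237.] [ 606.1 -226.5] [ 7.  22.9] 86.8 38.2
wrist 36 165 [312. 291.] [ 461.7 -246.3] [ 2.9 73.3] 75.0 38.2
wrist 36 458 [315. 326.] [ 451.5 -284.1] [ 3.9 87.5] 75.6 40.1
```

Call:
servo_tool([
  [[0.003, 0.002, 0.03, 0, 0, 0, 0.5], [0.003, 0.002, 0.08, 0, 0, 0, 0.5], [0.003, 0.002, 0.13, 0, 0, 0, 0.5], [0.003, 0.002, 0.17, 0, 0, 0, 0.5], [0.003, 0.002, 0.2, 0, 0, 0, 0.5], [0.003, 0.002, 0.217, 0, 0, 0, 0.5], [0.003, 0.002, 0.217, 0, 0, 0, 0.5], [0.003, 0.002, 0.217, 0, 0, 0, 0.5]],
])

```text
time_s: 8.92
tool_pos: [0.4886, -0.1493, 0.0589]
tool_rot: [180.0, 0.0, 74.9]
force: [-0.1, 0.9, -1.8]
grip_width: 0.0615
grasp_force: 35.0
```

```bash
python3 -c "
from h import *
rel(); 
for n in('wrist','scene'): look(n,zs=((98,112),))"
```

```text
t 8.92 pos [ 488.6 -149.3   58.9] rot [179.96   0.    74.93] w 61.5 F [-0.1  0.9 -1.8]
wrist 98 5287 [594. 151.] [ 630.6 -126.2] [26.5 42.3] 87.8 104.8
wrist 98 6802 [314. 264.] [ 488.5 -149.2] [27.6 79.3] 73.7 105.1
scene 98 385 [348. 248.] [ 488.9 -146.5] [26.8 78. ] 75.3 106.2
scene 98 384 [273. 251.] [ 642.  -124.7] [26.8 62.2] 87.6 105.5
```

Call:
servo_tool([
  [[0, 0, 0, 0, 0, 0, 1], [0, 0, 0, 0, 0, 0, 1], [0, 0, 0, 0, 0, 0, 1], [0, 0, 0, 0, 0, 0, 1], [0, 0, 0, 0, 0, 0, 1], [0, 0, -0.05, 0, 0, 0, 1], [0, 0, -0.15, 0, 0, 0, 1], [0, 0, -0.27, 0, 0, 0, 1], [0, 0, -0.36, 0, 0, 0, 1], [0, 0, -0.36, 0, 0, 0, 1], [0, 0, -0.36, 0, 0, 0, 1]],
])

```text
time_s: 9.93
tool_pos: [0.4895, -0.1496, 0.1687]
tool_rot: [179.8, 0.1, 74.9]
force: [-0.5, 0.4, -0.5]
grip_width: 0.0869
grasp_force: 0.0
```

```bash
python3 -c "
from h import *
rel((638.5,-207.5,165,86.8))
for n in('wrist','top','scene'): look(n,zs=((98,112),(86,97)))"
```

```text
t 9.93 pos [ 489.5 -149.6  168.7] rot [1.7977e+02 5.0000e-02 7.4930e+01] w 86.9 F [-0.5  0.4 -0.5]
[-0.057, 0.53, 0.015] [0.001, 0.0, -0.066]
wrist 98 2953 [496. 124.] [ 641.5 -126.9] [26.8 62.6] 88.1 104.9
wrist 98 2383 [313. 200.] [ 489.1 -149.5] [26.9 61.9] 74.6 104.6
wrist 86 321 [470. 119.] [ 636.8 -115.6] [65.1 23.8] 21.2 91.5
wrist 86 2078 [494. 169.] [ 643.3 -166.1] [24.7 59.2] 85.3 91.8
wrist 86 242 [313. 182.] [ 492.5 -137. ] [ 1.2 61.1] 74.5 91.2
wrist 86 1866 [494. 215.] [ 639.1 -208. ] [25.1 58.5] 84.6 91.8
top 98 85 [256. 142.] [ 663.  -127.9] [26.8 18.9] 79.4 106.2
top 98 346 [251. 217.] [ 487.8 -149. ] [26.6 61.6] 74.1 106.4
top 86 159 [273. 152.] [ 642.4 -166.6] [24.1 58.9] 86.8 93.8
top 86 261 [289. 159.] [ 638.6 -208. ] [24.6 59.6] 85.7 93.6
scene 98 383 [348. 248.] [ 489.4 -147.6] [28.  62.4] 76.1 105.8
scene 98 389 [273. 251.] [ 641.9 -125.4] [28.7 62.1] 89.2 105.6
scene 86 275 [281. 222.] [ 639.8 -206.6] [27.2 58.8] 83.4 92.7
scene 86 294 [276. 238.] [ 643.2 -164.1] [24.7 58.1] 85.2 92.7
```

Call:
servo_tool([
  [[-0.01, 0.1, 0, 0, 0, -0.01, 1], [-0.025, 0.22, 0.01, 0, 0, -0.03, 1], [-0.037, 0.34, 0.01, 0, 0, -0.04, 1], [-0.048, 0.45, 0.01, 0, 0, -0.055, 1], [-0.057, 0.53, 0.01, 0, 0, -0.06, 1], [-0.057, 0.53, 0.01, 0, 0, -0.06, 1], [-0.057, 0.53, 0.01, 0, 0, -0.06, 1], [-0.057, 0.53, 0.01, 0, 0, -0.06, 1]],
])

```text
time_s: 10.75
tool_pos: [0.6361, -0.2061, 0.1623]
tool_rot: [-179.8, -0.1, 85.8]
force: [0.7, 0.3, 0.1]
grip_width: 0.0872
grasp_force: 0.0
```

```bash
python3 -c "
from h import *
rel((638.8,-207.8,48,85.8))
look(zs=((98,112),(86,97),(36,44)))"
```

```text
t 10.75 pos [ 636.1 -206.1  162.3] rot [-1.7983e+02 -6.0000e-02  8.5760e+01] w 87.2 F [0.7 0.3 0.1]
[-0.005, 0.011, 0.381] [-0.001, -0.0, -0.0]
wrist 98 3117 [314. 101.] [ 641.6 -126.9] [26.3 61.8] 88.0 104.7
wrist 98 2971 [119. 146.] [ 489.  -149.7] [26.7 63.3] 74.5 104.4
wrist 86 394 [144. 139.] [ 497.1 -140.7] [23.9 65.3] 50.7 91.7
wrist 86 2208 [320. 151.] [ 643.2 -166.4] [24.5 58.1] 85.6 91.7
wrist 86 1919 [318. 200.] [ 639.6 -208. ] [24.1 57.6] 85.3 91.7
wrist 36 706 [317.  75.] [ 645.7 -106.1] [ 6.9 87. ] 86.9 38.0
wrist 36 175 [170. 132.] [ 496.8 -140.7] [23.6 65.4] 50.8 40.2
wrist 36 348 [317. 122.] [ 643.2 -147.4] [ 4.  74.7] 86.8 38.1
wrist 36 94 [318. 174.] [ 640.3 -196.4] [ 1.  56.9] 85.8 40.1
wrist 36 294 [153. 197.] [ 472.3 -208.3] [ 4.4 74.5] 74.9 37.8
wrist 36 276 [151. 232.] [ 462.  -246.6] [ 5.  74.7] 75.1 37.7
wrist 36 101 [122. 261.] [ 426.5 -276.9] [ 2.  32.6] 75.7 39.1
wrist 36 142 [170. 270.] [ 473.2 -289.6] [ 2.6 38.7] 73.7 40.3
```

Call:
servo_tool([
  [[-0.005, 0.011, 0.07, 0, 0, 0, 1], [-0.005, 0.011, 0.17, 0, 0, 0, 1], [-0.005, 0.011, 0.27, 0, 0, 0, 1], [-0.005, 0.011, 0.35, 0, 0, 0, 1], [-0.005, 0.011, 0.38, 0, 0, 0, 1], [-0.005, 0.011, 0.38, 0, 0, 0, 1], [-0.005, 0.011, 0.38, 0, 0, 0, 0.5], [-0.005, 0.011, 0.38, 0, 0, 0, 0.5], [-0.005, 0.011, 0.38, 0, 0, 0, 0.5], [-0.005, 0.011, 0.38, 0, 0, 0, 0.5], [-0.005, 0.011, 0.38, 0, 0, 0, 0.5], [-0.005, 0.011, 0.38, 0, 0, 0, 0.5]],
])

```text
time_s: 11.8
tool_pos: [0.6408, -0.2089, 0.0508]
tool_rot: [179.9, 0.0, 85.7]
force: [-0.8, 0.3, 2.4]
grip_width: 0.0574
grasp_force: 35.0
```

Call:
servo_tool([
  [[0, 0, 0, 0, 0, 0, 0.5], [0, 0, 0, 0, 0, 0, 0.5], [0, 0, -0.01, 0, 0, 0, 0.5], [0, 0, -0.04, 0, 0, 0, 0.5], [0, 0, -0.1, 0, 0, 0, 0.5], [0, 0, -0.18, 0, 0, 0, 0.5], [0, 0, -0.27, 0, 0, 0, 0.5], [0, 0, -0.36, 0, 0, 0, 0.5], [0, 0, -0.42, 0, 0, 0, 0.5], [0, 0, -0.42, 0, 0, 0, 0.5], [0, 0, -0.42, 0, 0, 0, 0.5], [0, 0, -0.42, 0, 0, 0, 0.5]],
])

```text
time_s: 12.8
tool_pos: [0.6396, -0.2086, 0.1744]
tool_rot: [-179.9, -0.0, 85.7]
force: [-0.5, -0.5, -1.3]
grip_width: 0.0572
grasp_force: 35.0
```

```bash
python3 -c "
from h import *
rel((477.2,-188.9,175,75))
look(zs=((185,235),(98,112),(86,97)))"
```

```text
t 12.8 pos [ 639.6 -208.6  174.4] rot [-1.7988e+02 -2.0000e-02  8.5740e+01] w 57.2 F [-0.5 -0.5 -1.3]
[0.025, -0.545, -0.001] [-0.001, -0.0, 0.06]
wrist 185 8105 [314. 254.] [ 639.6 -208.1] [25.1 76.1] 85.2 215.7
wrist 98 2867 [309.  97.] [ 641.4 -126.9] [26.3 61.7] 87.9 104.6
wrist 98 2746 [122. 142.] [ 488.8 -149.7] [26.7 63.2] 74.6 104.3
wrist 86 359 [146. 135.] [ 496.9 -140.4] [23.9 65.8] 51.1 91.6
wrist 86 1993 [315. 146.] [ 643.3 -166. ] [23.9 57.7] 85.7 91.7
```

Call:
servo_tool([
  [[0, -0.03, 0, 0, 0, 0.005, 0.5], [0, -0.1, 0, 0, 0, 0.01, 0.5], [0.008, -0.19, 0, 0, 0, 0.02, 0.5], [0.015, -0.28, 0, 0, 0, 0.03, 0.5], [0.02, -0.37, 0, 0, 0, 0.04, 0.5], [0.024, -0.45, 0, 0, 0, 0.05, 0.5], [0.024, -0.51, 0, 0, 0, 0.06, 0.5], [0.024, -0.54, 0, 0, 0, 0.06, 0.5], [0.024, -0.545, 0, 0, 0, 0.06, 0.5], [0.024, -0.545, 0, 0, 0, 0.06, 0.5], [0.024, -0.545, 0, 0, 0, 0.06, 0.5], [0.024, -0.545, 0, 0, 0, 0.06, 0.5]],
])

```text
time_s: 13.85
tool_pos: [0.4789, -0.1892, 0.1757]
tool_rot: [180.0, -0.0, 75.0]
force: [0.8, 0.4, -1.0]
grip_width: 0.0574
grasp_force: 35.0
```

```bash
python3 -c "
from h import *
rel((477.3,-189,48,75))
look(zs=((185,235),(98,112)));look('top',zs=((190,235),))"
```

```text
t 13.85 pos [ 478.9 -189.2  175.7] rot [ 1.7999e+02 -4.0000e-02  7.4990e+01] w 57.4 F [ 0.8  0.4 -1. ]
[-0.001, -0.005, 0.426] [0.0, -0.0, -0.0]
wrist 185 8059 [314. 253.] [ 479.3 -188.5] [25.  75.8] 73.8 216.9
wrist 98 3182 [501.  69.] [ 641.6 -126.9] [26.4 63. ] 88.0 104.9
wrist 98 2530 [313. 150.] [ 489.  -149.5] [26.4 62.1] 74.2 104.7
```

Call:
servo_tool([
  [[-0.003, -0.005, 0.03, 0, 0, 0, 0.5], [-0.003, -0.005, 0.09, 0, 0, 0, 0.5], [-0.003, -0.005, 0.16, 0, 0, 0, 0.5], [-0.003, -0.005, 0.23, 0, 0, 0, 0.5], [-0.003, -0.005, 0.29, 0, 0, 0, 0.5], [-0.003, -0.005, 0.34, 0, 0, 0, 0.5], [-0.003, -0.005, 0.38, 0, 0, 0, 0.5], [-0.003, -0.005, 0.405, 0, 0, 0, 0.5], [-0.003, -0.005, 0.418, 0, 0, 0, 0.5], [-0.003, -0.005, 0.418, 0, 0, 0, 0.5], [-0.003, -0.005, 0.418, 0, 0, 0, 0.5]],
])

```text
time_s: 14.87
tool_pos: [0.477, -0.1901, 0.0509]
tool_rot: [179.9, 0.0, 74.9]
force: [0.1, -0.8, -1.0]
grip_width: 0.0575
grasp_force: 35.0
```

```bash
python3 -c "
from h import *
rel()
look(zs=((86,97),))"
```

```text
t 14.87 pos [ 477.  -190.1   50.9] rot [1.7992e+02 1.0000e-02 7.4940e+01] w 57.5 F [ 0.1 -0.8 -1. ]
wrist 86 1142 [572.  62.] [ 610.6 -125.5] [25.5  3.5] 88.1 91.8
wrist 86 3414 [607. 140.] [ 627.5 -165. ] [24.7 29.6] 85.8 91.8
wrist 86 541 [317. 159.] [ 492.3 -137.1] [ 0.9 60.8] 74.3 91.8
wrist 86 5403 [314. 259.] [ 477.2 -189.5] [24.8 75.2] 74.3 92.3
```

Seated. Release, rise, and head for the middle tray carton.

Call:
servo_tool([
  [[0, 0, 0, 0, 0, 0, 1], [0, 0, 0, 0, 0, 0, 1], [0, 0, 0, 0, 0, 0, 1], [0, 0, 0, 0, 0, 0, 1], [0, 0, 0, 0, 0, 0, 1], [0, 0, -0.05, 0, 0, 0, 1], [0, 0, -0.15, 0, 0, 0, 1], [0, 0, -0.27, 0, 0, 0, 1], [0, 0, -0.37, 0, 0, 0, 1], [0, 0, -0.37, 0, 0, 0, 1], [0, 0, -0.37, 0, 0, 0, 1]],
])

```text
time_s: 15.83
tool_pos: [0.4777, -0.1904, 0.1635]
tool_rot: [179.8, 0.1, 74.9]
force: [0.2, -0.2, -0.5]
grip_width: 0.0868
grasp_force: 0.0
```

```bash
python3 -c "
from h import *
rel((643.2,-166,160,85.7))
for n in('wrist','top'): look(n,zs=((98,112),(86,97)))"
```

```text
t 15.83 pos [ 477.7 -190.4  163.5] rot [1.7975e+02 7.0000e-02 7.4930e+01] w 86.8 F [ 0.2 -0.2 -0.5]
[0.222, 0.511, 0.014] [0.001, 0.001, -0.06]
wrist 98 3512 [511.  65.] [ 641.7 -126.9] [26.3 63.2] 88.0 104.9
wrist 98 2778 [314. 150.] [ 488.9 -149.6] [26.7 62.1] 74.4 104.7
wrist 86 216 [461.  75.] [ 610.9 -125.2] [25.6  3.5] 81.8 91.6
wrist 86 2438 [507. 117.] [ 643.2 -166.2] [24.5 59.2] 85.7 91.9
wrist 86 103 [318. 132.] [ 492.2 -137. ] [ 0.7 60.8] 74.6 91.1
wrist 86 1957 [311. 197.] [ 475.7 -189.1] [24.4 58.1] 74.8 91.6
top 86 116 [273. 148.] [ 656.8 -167.1] [24.4 28.9] 85.6 93.5
top 86 208 [269. 226.] [ 473.7 -192.7] [17.  57.9] 75.1 93.6
```

Call:
servo_tool([
  [[0.04, 0.1, 0, 0, 0, -0.01, 1], [0.09, 0.2, 0.01, 0, 0, -0.03, 1], [0.14, 0.32, 0.01, 0, 0, -0.04, 1], [0.19, 0.43, 0.01, 0, 0, -0.055, 1], [0.222, 0.511, 0.01, 0, 0, -0.06, 1], [0.222, 0.511, 0.01, 0, 0, -0.06, 1], [0.222, 0.511, 0.01, 0, 0, -0.06, 1], [0.222, 0.511, 0.01, 0, 0, -0.06, 1], [0.222, 0.511, 0.01, 0, 0, -0.06, 1]],
])

```text
time_s: 16.68
tool_pos: [0.6401, -0.1661, 0.1578]
tool_rot: [-179.9, 0.0, 85.7]
force: [0.3, 1.0, 0.5]
grip_width: 0.087
grasp_force: 0.0
```

```bash
python3 -c "
from h import *
rel((643.4,-166.2,48,85.7))
look(zs=((98,112),(86,97)))"
```

```text
t 16.68 pos [ 640.1 -166.1  157.8] rot [-1.7989e+02  4.0000e-02  8.5670e+01] w 87.0 F [0.3 1.  0.5]
[0.001, 0.012, 0.366] [-0.001, 0.0, -0.0]
wrist 98 2846 [313. 155.] [ 641.6 -126.8] [26.7 61.5] 87.9 104.7
wrist 98 2760 [123. 198.] [ 489.2 -149.4] [27.2 63.2] 74.7 104.4
wrist 86 135 [312. 137.] [ 642.  -113.8] [ 0.4 60.5] 88.0 91.8
wrist 86 504 [142. 187.] [ 496.7 -140.4] [23.7 66.3] 51.8 91.8
wrist 86 1998 [318. 199.] [ 643.1 -166. ] [24.7 58. ] 84.9 91.7
wrist 86 1908 [128. 238.] [ 476.1 -189.1] [25.2 58.5] 74.3 91.3
```

Call:
servo_tool([
  [[0, 0.011, 0.07, 0, 0, 0, 1], [0, 0.011, 0.17, 0, 0, 0, 1], [0, 0.011, 0.27, 0, 0, 0, 1], [0, 0.011, 0.34, 0, 0, 0, 1], [0, 0.011, 0.36, 0, 0, 0, 1], [0, 0.011, 0.36, 0, 0, 0, 1], [0, 0.011, 0.36, 0, 0, 0, 0.5], [0, 0.011, 0.36, 0, 0, 0, 0.5], [0, 0.011, 0.36, 0, 0, 0, 0.5], [0, 0.011, 0.36, 0, 0, 0, 0.5], [0, 0.011, 0.36, 0, 0, 0, 0.5], [0, 0.011, 0.36, 0, 0, 0, 0.5]],
])

```text
time_s: 17.73
tool_pos: [0.6452, -0.1658, 0.0512]
tool_rot: [180.0, 0.0, 85.7]
force: [0.3, 0.9, 3.6]
grip_width: 0.0572
grasp_force: 35.0
```

Call:
servo_tool([
  [[0, 0, 0, 0, 0, 0, 0.5], [0, 0, 0, 0, 0, 0, 0.5], [0, 0, -0.01, 0, 0, 0, 0.5], [0, 0, -0.04, 0, 0, 0, 0.5], [0, 0, -0.1, 0, 0, 0, 0.5], [0, 0, -0.18, 0, 0, 0, 0.5], [0, 0, -0.27, 0, 0, 0, 0.5], [0, 0, -0.36, 0, 0, 0, 0.5], [0, 0, -0.42, 0, 0, 0, 0.5], [0, 0, -0.42, 0, 0, 0, 0.5], [0, 0, -0.42, 0, 0, 0, 0.5], [0, 0, -0.42, 0, 0, 0, 0.5]],
])

```text
time_s: 18.73
tool_pos: [0.6441, -0.1656, 0.1751]
tool_rot: [-179.9, -0.0, 85.7]
force: [-0.1, 0.5, -1.8]
grip_width: 0.0571
grasp_force: 35.0
```

```bash
python3 -c "
from h import *
rel((467,-227.2,175,75))
look(zs=((185,235),(98,112),(86,97)))"
```

```text
t 18.73 pos [ 644.1 -165.6  175.1] rot [-1.7989e+02 -1.0000e-02  8.5740e+01] w 57.1 F [-0.1  0.5 -1.8]
[-0.249, -0.573, 0.001] [-0.001, -0.0, 0.06]
wrist 185 8079 [314. 254.] [ 644.1 -166. ] [24.9 76. ] 85.5 216.0
wrist 98 2518 [308. 153.] [ 641.8 -126.8] [26.6 62. ] 88.1 104.6
wrist 98 2415 [130. 193.] [ 489.4 -149.5] [26.8 62.7] 74.0 104.4
wrist 86 111 [308. 135.] [ 642.8 -113.8] [ 0.5 60. ] 88.1 91.5
wrist 86 427 [147. 182.] [ 496.4 -140.5] [24.2 66.3] 51.5 91.7
wrist 86 1709 [134. 231.] [ 476. -189.] [24.6 58.8] 74.9 91.3
```

Call:
servo_tool([
  [[-0.01, -0.03, 0, 0, 0, 0.005, 0.5], [-0.04, -0.1, 0, 0, 0, 0.01, 0.5], [-0.08, -0.19, 0, 0, 0, 0.02, 0.5], [-0.12, -0.28, 0, 0, 0, 0.03, 0.5], [-0.16, -0.37, 0, 0, 0, 0.04, 0.5], [-0.2, -0.46, 0, 0, 0, 0.05, 0.5], [-0.23, -0.53, 0, 0, 0, 0.06, 0.5], [-0.245, -0.565, 0, 0, 0, 0.06, 0.5], [-0.249, -0.573, 0, 0, 0, 0.06, 0.5], [-0.249, -0.573, 0, 0, 0, 0.06, 0.5], [-0.249, -0.573, 0, 0, 0, 0.06, 0.5], [-0.249, -0.573, 0, 0, 0, 0.06, 0.5]],
])

```text
time_s: 19.78
tool_pos: [0.4692, -0.2263, 0.1763]
tool_rot: [180.0, -0.0, 75.1]
force: [0.3, 0.5, -1.9]
grip_width: 0.0571
grasp_force: 35.0
```

```bash
python3 -c "
from h import *
rel((467,-227.4,50.5,75))
look(zs=((185,235),(86,97)))"
```

```text
t 19.78 pos [ 469.2 -226.3  176.3] rot [ 1.7998e+02 -5.0000e-02  7.5070e+01] w 57.1 F [ 0.3  0.5 -1.9]
[-0.006, -0.006, 0.419] [0.0, -0.0, 0.0]
wrist 185 8009 [314. 254.] [ 469.2 -226.7] [25.3 75.8] 74.5 217.2
wrist 86 240 [460.  26.] [ 611.3 -126.4] [ 5.3 26.6] 8.4 91.7
wrist 86 1967 [310. 152.] [ 475.7 -189.3] [24.4 58.1] 75.5 91.6
```

Call:
servo_tool([
  [[-0.005, -0.006, 0.03, 0, 0, 0, 0.5], [-0.005, -0.006, 0.09, 0, 0, 0, 0.5], [-0.005, -0.006, 0.16, 0, 0, 0, 0.5], [-0.005, -0.006, 0.23, 0, 0, 0, 0.5], [-0.005, -0.006, 0.29, 0, 0, 0, 0.5], [-0.005, -0.006, 0.34, 0, 0, 0, 0.5], [-0.005, -0.006, 0.38, 0, 0, 0, 0.5], [-0.005, -0.006, 0.405, 0, 0, 0, 0.5], [-0.005, -0.006, 0.418, 0, 0, 0, 0.5], [-0.005, -0.006, 0.418, 0, 0, 0, 0.5], [-0.005, -0.006, 0.418, 0, 0, 0, 0.5]],
])

```text
time_s: 20.75
tool_pos: [0.4665, -0.2285, 0.0515]
tool_rot: [179.9, 0.0, 75.0]
force: [-0.2, 0.8, -0.6]
grip_width: 0.0575
grasp_force: 35.0
```

```bash
python3 -c "
from h import *
rel()
look(zs=((86,97),))"
```

```text
t 20.75 pos [ 466.5 -228.5   51.5] rot [1.7993e+02 2.0000e-02 7.4950e+01] w 57.5 F [-0.2  0.8 -0.6]
wrist 86 5740 [311. 187.] [ 475.4 -189.2] [24.3 58.3] 74.6 91.7
wrist 86 5366 [314. 260.] [ 466.6 -229. ] [25.  75.3] 74.8 92.6
```

Call:
servo_tool([
  [[0, 0, 0, 0, 0, 0, 1], [0, 0, 0, 0, 0, 0, 1], [0, 0, 0, 0, 0, 0, 1], [0, 0, 0, 0, 0, 0, 1], [0, 0, 0, 0, 0, 0, 1], [0, 0, -0.05, 0, 0, 0, 1], [0, 0, -0.15, 0, 0, 0, 1], [0, 0, -0.27, 0, 0, 0, 1], [0, 0, -0.37, 0, 0, 0, 1], [0, 0, -0.37, 0, 0, 0, 1], [0, 0, -0.37, 0, 0, 0, 1]],
])

```text
time_s: 21.72
tool_pos: [0.4672, -0.229, 0.1641]
tool_rot: [179.8, 0.1, 74.9]
force: [-0.3, 0.4, -1.2]
grip_width: 0.0874
grasp_force: 0.0
```

```bash
python3 -c "
from h import *
rel((643.7,-126.8,160,87.8))
for n in('wrist','top'): look(n,zs=((98,112),(86,97)))"
```

```text
t 21.72 pos [ 467.2 -229.   164.1] rot [1.7976e+02 9.0000e-02 7.4930e+01] w 87.4 F [-0.3  0.4 -1.2]
[0.482, 0.48, 0.015] [0.001, 0.001, -0.071]
wrist 98 2320 [513.  13.] [ 641.3 -128.6] [22.9 62.7] 88.0 104.8
wrist 98 3123 [314.  97.] [ 488.8 -149.6] [26.3 62.1] 74.5 104.7
wrist 86 276 [469.  19.] [ 611.3 -127.5] [ 8.  26.6] 15.9 91.4
wrist 86 2155 [311. 150.] [ 475.7 -189.3] [24.2 57.9] 74.6 91.6
wrist 86 1897 [310. 197.] [ 464.6 -228. ] [23.9 57.8] 75.0 91.6
```

Call:
servo_tool([
  [[0.1, 0.1, 0, 0, 0, -0.01, 1], [0.19, 0.19, 0.01, 0, 0, -0.03, 1], [0.28, 0.28, 0.01, 0, 0, -0.04, 1], [0.37, 0.37, 0.01, 0, 0, -0.055, 1], [0.44, 0.44, 0.01, 0, 0, -0.07, 1], [0.482, 0.48, 0.01, 0, 0, -0.07, 1], [0.482, 0.48, 0.01, 0, 0, -0.07, 1], [0.482, 0.48, 0.01, 0, 0, -0.07, 1], [0.482, 0.48, 0.01, 0, 0, -0.07, 1], [0.482, 0.48, 0.01, 0, 0, -0.07, 1]],
])

```text
time_s: 22.65
tool_pos: [0.6411, -0.1277, 0.1583]
tool_rot: [-179.9, 0.1, 87.4]
force: [0.4, -0.8, 0.3]
grip_width: 0.0869
grasp_force: 0.0
```

```bash
python3 -c "
from h import *
rel((641.7,-126.8,60,87.7))
look(zs=((98,112),))"
```

```text
t 22.65 pos [ 641.1 -127.7  158.3] rot [-1.799e+02  5.000e-02  8.743e+01] w 86.9 F [ 0.4 -0.8  0.3]
[0.003, 0.003, 0.327] [-0.001, 0.0, -0.002]
wrist 98 2566 [315. 203.] [ 641.8 -126.5] [26.4 62. ] 87.7 104.6
wrist 98 2514 [132. 237.] [ 489.2 -149.4] [27.3 62.8] 74.2 104.3
```

Call:
servo_tool([
  [[0.004, 0.001, 0.07, 0, 0, 0, 1], [0.004, 0.001, 0.17, 0, 0, 0, 1], [0.004, 0.001, 0.26, 0, 0, 0, 1], [0.004, 0.001, 0.31, 0, 0, 0, 1], [0.004, 0.001, 0.327, 0, 0, 0, 1], [0.004, 0.001, 0.327, 0, 0, 0, 1], [0.004, 0.001, 0.327, 0, 0, 0, 0.5], [0.004, 0.001, 0.327, 0, 0, 0, 0.5], [0.004, 0.001, 0.327, 0, 0, 0, 0.5], [0.004, 0.001, 0.327, 0, 0, 0, 0.5], [0.004, 0.001, 0.327, 0, 0, 0, 0.5], [0.004, 0.001, 0.327, 0, 0, 0, 0.5]],
])

```text
time_s: 23.7
tool_pos: [0.6432, -0.1251, 0.0619]
tool_rot: [179.9, 0.0, 87.5]
force: [-0.7, 0.8, 3.4]
grip_width: 0.0614
grasp_force: 35.0
```

Call:
servo_tool([
  [[0, 0, 0, 0, 0, 0, 0.5], [0, 0, 0, 0, 0, 0, 0.5], [0, 0, -0.01, 0, 0, 0, 0.5], [0, 0, -0.04, 0, 0, 0, 0.5], [0, 0, -0.1, 0, 0, 0, 0.5], [0, 0, -0.18, 0, 0, 0, 0.5], [0, 0, -0.27, 0, 0, 0, 0.5], [0, 0, -0.36, 0, 0, 0, 0.5], [0, 0, -0.42, 0, 0, 0, 0.5], [0, 0, -0.42, 0, 0, 0, 0.5], [0, 0, -0.42, 0, 0, 0, 0.5], [0, 0, -0.42, 0, 0, 0, 0.5]],
])

```text
time_s: 24.7
tool_pos: [0.6419, -0.1249, 0.1855]
tool_rot: [-179.9, -0.0, 87.5]
force: [-0.5, 0.4, -1.9]
grip_width: 0.0616
grasp_force: 35.0
```

```bash
python3 -c "
from h import *
rel((456.6,-266.2,187,75))
look(zs=((200,245),))"
```

```text
t 24.7 pos [ 641.9 -124.9  185.5] rot [-1.7988e+02 -1.0000e-02  8.7540e+01] w 61.6 F [-0.5  0.4 -1.9]
[-0.497, -0.597, -0.004] [-0.001, 0.0, 0.07]
wrist 200 8840 [314. 258.] [ 641.7 -126.4] [27.2 80.3] 88.0 228.6
```

Call:
servo_tool([
  [[-0.02, -0.03, 0, 0, 0, 0.005, 0.5], [-0.07, -0.09, 0, 0, 0, 0.01, 0.5], [-0.14, -0.17, 0, 0, 0, 0.02, 0.5], [-0.21, -0.25, 0, 0, 0, 0.03, 0.5], [-0.28, -0.33, 0, 0, 0, 0.04, 0.5], [-0.35, -0.41, 0, 0, 0, 0.05, 0.5], [-0.42, -0.5, 0, 0, 0, 0.06, 0.5], [-0.465, -0.56, 0, 0, 0, 0.07, 0.5], [-0.487, -0.59, 0, 0, 0, 0.07, 0.5], [-0.492, -0.597, 0, 0, 0, 0.07, 0.5], [-0.492, -0.597, 0, 0, 0, 0.07, 0.5], [-0.492, -0.597, 0, 0, 0, 0.07, 0.5]],
])

```text
time_s: 25.75
tool_pos: [0.4586, -0.2632, 0.1868]
tool_rot: [180.0, -0.1, 75.1]
force: [-0.1, -0.1, -1.2]
grip_width: 0.0615
grasp_force: 35.0
```

Call:
servo_tool([
  [[0, 0, 0, 0, 0, 0, 0.5], [0, 0, 0, 0, 0, 0, 0.5]],
])

```text
time_s: 25.92
tool_pos: [0.4588, -0.2633, 0.1868]
tool_rot: [180.0, -0.0, 75.1]
force: [0.1, -0.4, -1.0]
grip_width: 0.0613
grasp_force: 35.0
```

```bash
python3 -c "
from h import *
rel((456.7,-266.1,61.5,75))
look(zs=((200,245),(86,97)))"
```

```text
t 25.92 pos [ 458.8 -263.3  186.8] rot [ 1.7999e+02 -4.0000e-02  7.5110e+01] w 61.3 F [ 0.1 -0.4 -1. ]
[-0.011, -0.004, 0.418] [0.0, -0.0, 0.001]
wrist 200 8827 [314. 257.] [ 458.7 -264.7] [27.  79.4] 75.6 229.8
wrist 86 2027 [311. 105.] [ 475.7 -189.2] [23.6 57.8] 75.2 91.6
wrist 86 1824 [310. 152.] [ 464.7 -228.5] [24.1 57.6] 74.9 91.6
```

Call:
servo_tool([
  [[-0.003, -0.005, 0.03, 0, 0, 0, 0.5], [-0.003, -0.005, 0.09, 0, 0, 0, 0.5], [-0.003, -0.005, 0.16, 0, 0, 0, 0.5], [-0.003, -0.005, 0.23, 0, 0, 0, 0.5], [-0.003, -0.005, 0.29, 0, 0, 0, 0.5], [-0.003, -0.005, 0.34, 0, 0, 0, 0.5], [-0.003, -0.005, 0.38, 0, 0, 0, 0.5], [-0.003, -0.005, 0.405, 0, 0, 0, 0.5], [-0.003, -0.005, 0.417, 0, 0, 0, 0.5], [-0.003, -0.005, 0.417, 0, 0, 0, 0.5], [-0.003, -0.005, 0.417, 0, 0, 0, 0.5]],
])

```text
time_s: 26.88
tool_pos: [0.4565, -0.2654, 0.0623]
tool_rot: [179.9, 0.0, 74.9]
force: [0.4, -0.2, -1.0]
grip_width: 0.0616
grasp_force: 35.0
```

```bash
python3 -c "
from h import *
rel()
look(zs=((98,112),))"
```

```text
t 26.88 pos [ 456.5 -265.4   62.3] rot [1.7993e+02 2.0000e-02 7.4950e+01] w 61.6 F [ 0.4 -0.2 -1. ]
wrist 98 5934 [317.  19.] [ 487.  -155.7] [14.7 62.4] 75.0 104.6
wrist 98 6514 [314. 263.] [ 456.5 -266.9] [27.1 79.1] 76.0 105.5
```

Seated. Release, rise and back off over the rack for a check.

Call:
servo_tool([
  [[0, 0, 0, 0, 0, 0, 1], [0, 0, 0, 0, 0, 0, 1], [0, 0, 0, 0, 0, 0, 1], [0, 0, 0, 0, 0, 0, 1], [0, 0, 0, 0, 0, 0, 1], [0, 0, -0.05, 0, 0, 0, 1], [0, 0, -0.15, 0, 0, 0, 1], [0, 0, -0.27, 0, 0, 0, 1], [0, 0, -0.39, 0, 0, 0, 1], [0, 0, -0.45, 0, 0, 0, 1], [0, 0, -0.45, 0, 0, 0, 1], [0, 0, -0.45, 0, 0, 0, 1]],
])

```text
time_s: 27.93
tool_pos: [0.4565, -0.2656, 0.198]
tool_rot: [179.9, 0.1, 74.9]
force: [0.3, -0.5, -0.3]
grip_width: 0.0868
grasp_force: 0.0
```

Run:
```python
from h import *
rel()
for n in('wrist','top'): look(n,zs=((98,112),(86,97)),f='end_'+n+'.png')
```

```text
t 27.93 pos [ 456.5 -265.6  198. ] rot [1.7986e+02 7.0000e-02 7.4930e+01] w 86.8 F [ 0.3 -0.5 -0.3]
wrist 98 2796 [315.  47.] [ 488.8 -150. ] [26.5 62. ] 75.3 104.6
wrist 98 1964 [312. 192.] [ 455.  -266.4] [26.2 62. ] 75.3 104.6
wrist 86 1909 [312. 101.] [ 475.5 -189.7] [23.7 58. ] 75.0 91.6
wrist 86 1711 [312. 147.] [ 464.6 -228.3] [23.7 57.9] 74.9 91.7
wrist 86 192 [313. 176.] [ 458.2 -254. ] [ 0.9 61.1] 75.2 91.9
```

View pics/end_wrist.png

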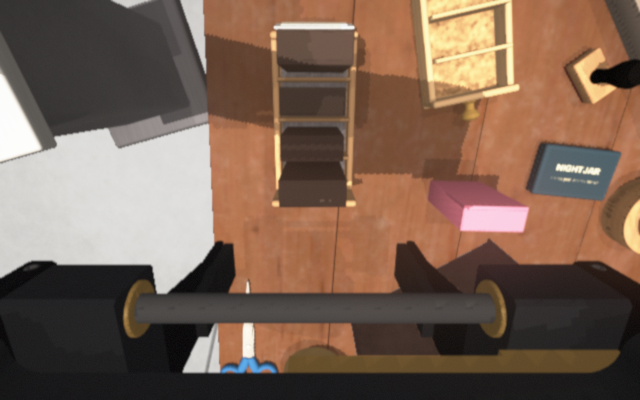

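The four cartons stand in the rack's pockets at (315,47), (312,101), (312,147) and (312,192). The tray at (465,45) is empty, and every carton is within about 3 mm of its pocket centre.

```bash
python3 -c "
from h import *
print(env.sign_off())"
```

```text
the job is handed in; nothing more can be done
None
```

The rack is restocked and handed in: the old carton is in the front pocket and the three new ones are behind it in tray order, all upright and within about 3 mm of centre in the last camera check. The old carton slipped out of my first grip but stayed standing, and I have not seen the judge's result.

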